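# Purge an air line with the kick-down lever

### The job

Purge the air line of the valve with the red lever: push that lever all the way down so that it locks, take the hand off and leave it locked and untouched for three seconds, then flick it all the way back up and let go. Leave the green lever as it is, and do not push against the rail or disturb what hangs on it or stands around.

Things in the scene. Friction and masses are not known exactly. Their poses are not given: they have to be found in the camera images.
- red_lever (a joint): Angle of the red kick-down purge lever. Value 0 = fully up (lever rises 25 deg from hinge to bar), grows as the lever is pushed down, 0.87 rad = fully down, locked (bar 25 deg below the hinge). A stiff hinge: it stays wherever it is left, and takes 2 to 3 N at the bar to move. Starts near the top, 0 to 0.2.
- red_bar (a point): Centre of the cross-bar at the free end of the red lever: a round bar 12 mm thick, 60 mm long, lying across the lever (along the valve's y), 90 mm from the hinge. Its height is 153 mm when fully up, 77 mm when fully down; nothing lies under it down to the 12 mm high foot plate, and the valve's white front face is 64 mm beyond it (valve +x). The lever plate behind the bar is 28 mm wide and 8 mm thick. It turns with the lever.
- red_hinge (a point): Hinge axis of the red lever, 115 mm above the surface; the axis runs along the valve's y.
- red_valve: White plastic air valve manifold, fixed: a 60 mm wide, 96 mm high block, cheeks beside the hinge up to 126 mm. Origin on the surface; x points roughly to the robot's left (world +y, up to 18 deg off), z up. Its red lever points to the robot's right: hinge at x = +15 mm, bar at x = -67 mm when up or down. It may stand nearer to the robot than the green one, or farther.
- green_lever (a joint): Angle of the green lever on the other, identical manifold; starts anywhere from 0 to 0.85. It is to be left alone.
- green_bar (a point): Centre of the cross-bar of the green lever (same shape as the red one).
- green_valve: The identical white manifold with the green lever, fixed, about 180 to 230 mm beside the red one.
- rail: Aluminium hook rail, fixed: a bar 450 mm long (its y), 20 mm deep, 22 mm high, underside 255 mm above the surface, on posts at y = +-212 mm. Origin on the surface under its middle, x roughly world +y. It runs above the cross-bars of both levers (valve x about -70 to -50 mm) and blocks a vertical tool: come from the robot's right, tool tilted 30 to 45 deg, fingertips pointing down and along valve +x.
- scraper: Curved stainless steel scraper, 50 mm wide, hanging free from the middle of the rail, 34 mm behind its bar line, down to 60 mm above the surface. Origin at its hook.
- tong: Yellow plastic feeding tong, 35 mm wide, hanging at rail y = +175 mm, down to 60 mm above the surface. Origin at its hook.
- clip: Grey plastic pipe clip, 40 mm wide, hanging at rail y = -175 mm, down to 150 mm. Origin at its hook.
- ornament: Brown ceramic bogwood-style ornament, 170 x 90 x 140 mm, origin under its centre.
- food_jar: Jar with red cap, 66 mm across, 85 mm high, origin under its centre.
- conditioner: Bottle with blue cap, 60 mm across, 170 mm high, origin under its centre.
- algae_magnet: Black and blue algae magnet, 75 x 45 x 36 mm, lying flat to the right of the rail, origin under its centre.
- measuring_cup: Clear cup, 64 mm across, 60 mm high, origin under its centre.
- brush: Hand brush lying on the surface, origin under its middle.
Not all that is in view belongs to the job. What is shaped like the red_valve but blue or pink is not meant.

How it is judged:
On the way, in this order (a step that is already met when the one before it is completed fails the run):
1. the red lever is fully down and the robot leaves it untouched for at least 2 s (value of joint red_lever above 0.77 rad and contact force between each of the fingers, the arm and red_valve below 0.3 N), for 2 s.
2. the red lever is back fully up (value of joint red_lever below 0.12 rad), for 0.2 s.
At the end, for the whole second after the job is handed in: The red lever is fully up (within 0.12 rad of its top stop) after having been locked down (within 0.1 rad of its bottom stop) and left untouched for 2 s; the bar of the green lever is within 10 mm of where it was (value of joint red_lever below 0.12 rad and distance of green_bar from where it was at the start of the episode below 0.01 m).
It fails at once if the green lever is moved (its bar by more than 10 mm) (distance of green_bar from where it was at the start of the episode above 0.01 m).
It fails at once if the rail is pushed with more than 10 N (contact force between any of the arm, the fingers and rail above 10 N).
It fails at once if a hanging tool is knocked swinging, by more than 0.35 rad (angle between any of scraper, tong, clip's own z axis and vertical above 0.35 rad).
It fails at once if something standing around is shifted by more than 30 mm (distance of any of ornament, food_jar, conditioner, algae_magnet, measuring_cup, brush from where it was at the start of the episode above 0.03 m).
It also fails if it takes over 48 s, if anything falls off the work surface, if the arm or the gripper's body presses on something with over 40 N, if the wrist force passes 120 N, or if a joint passes its speed limit or range.

### The arm

A 6-joint arm with a two-finger parallel gripper is mounted at the origin on the work surface. World frame = base frame: x ahead of the robot, y to its left, z up, the work surface at z = 0. Lengths are in m, angles in rad, forces in N, time in s.
With the tool pointing down it reaches from about 0.375 to 0.9 m from the base axis. Payload 3.1 kg.
Tool frame: the origin (TCP) lies between the finger pads; the fingertips stand 8 mm ahead of it and the grasp point (between the pads) lies 11 mm behind it; z points along the fingers, y is the line along which they close (so a half turn about z gives the same grasp; the last joint's range is limited). The gripper opens to 87 mm and grips with 3 to 60 N. Pads are 19 mm wide; open, the fingers measure 117 mm over their backs; the gripper's body (75 mm by 190 mm) begins 51 mm behind the grasp point.
Start: joints at [-1.31, 0.527, 1.433, -0, 1.181, -0.178], TCP at [0.266, -0.566, 0.231] pointing down, gripper open.
Joint ranges: [-3.08, 3.08], [-0.75, 2.2], [0.22, 2.44], [-1.43, 4.57], [0, 2.65], [-2.85, 2.85]. Speed limits (rad/s): [2.79, 2.79, 3.14, 3.14, 3.14, 3.14].

### API

Orientations are given as a unit quaternion [x, y, z, w].
In Python, from rig import robot, vision, job gives the robot as it stands.
- The arm moves only by the shell command python3 -m handwheel 'ROWS' [OPENING] [FORCE]. ROWS is JSON, a list of rows, each a list of 4 numbers: the shift along the tool's x, y, z as a fraction of full scale, then the turn about the tool's z as a fraction of full scale. A call has 1 to 20 rows; each row is the pose to reach, as a shift and turn from the pose commanded when the call began, along the tool's axes at that moment, turning the shorter way round; what a row does not reach only later rows make up. Full scale, the value 1, is 300 mm for a shift and 2 pi rad for a turn. A row lasts 1/12 s, in which the tool goes at most 41.7 mm and 7.16 degrees, less where a joint would pass 70% of its speed; a pose out of reach is approached as far as the arm can. A call with a number of a shift or a turn outside -1 to 1 is refused whole. A call with a gripper value outside its range is refused whole. OPENING is the opening in per cent of the stroke, from 0 (shut) to 100 (fully open), set as the call begins (- or left out, the last holds). The fingers move at their own pace and stop on an object; FORCE is the grip in N (left out, the last holds). Time passes only in rows, so rows that repeat a pose let the fingers close. It gives the time, the measured TCP pose, the force, the opening and the grip force at its end, in the units of the state.
- robot.get_obs(): the state, without advancing time (a new reading comes with each control period).
- vision.camera(name): name is "scene" or "side" or "wrist"; returns a dict with "frame" (384x512x3 uint8, red, green, blue), "K" (3x3 intrinsics, pixels), "cam_to_world" (4x4, takes a point from camera to world coordinates); the wrist camera has in their place "hand_eye" (4x4, takes a point from camera to tool coordinates, whose origin is the TCP and whose axes are the flange's). Camera axes: x right, y down, z forward; pixel columns grow to the right and rows downward; lengths in m; the calibration is good to about 2 mm. A picture is of the moment at which its call begins: read the wrist's pose just before it. There is no depth.
- job.hand_in(): hands the job in; it is judged then, once.
Trained networks look in the newest picture that a camera, given by its name, has taken for a name from the list of things; names that differ only in an ending like _2 or _b are one class to them, and where a whole thing is asked for, a point or a joint stands for the part that bears it (a point fixed in the world has none). Each returns a list of dicts, best first, with "conf" (0 to 1); they miss things now and then, are a little off and sometimes report something else, mostly with a low value. They report only what shows in the picture. A call takes as long as a camera call. They do not tell look-alikes from the thing itself.
- vision.look_for(camera, label): "point" ([row, column] in pixels, amid what is visible of it).
- vision.outline_of(camera, label): "mask" (384x512 bool, what is visible of it) and "point" ([row, column] in pixels, amid what is visible of it).
The state is a dict: "time": time; "q": joint angles; "joint_velocities": joint speeds; "joint_torque": joint torques, N m; "position": TCP position; "tool_rot": TCP orientation; "ft_force": force on the tool from outside, world axes, zero at the start; "moment": the same for the moment, N m; "grip_width": finger opening in m; "grip_force": force on a finger pad.
Only numpy, scipy, OpenCV 4.12 (cv2) and the standard library are available. Lean on these libraries where they do the work, as an engineer would, in place of code of your own. Each camera call takes 0.05 s, during which the arm holds its last target. There are 200 camera calls.

## Working session

There is one attempt and no reset: what is moved stays moved. The work goes in short steps, Python scripts to look and compute and a shell command to move; the robot and the scene stay as the last step left them, time stands still between calls to the robot, and variables do not carry over. Pictures are saved under pics/ and viewed, at most 10 in all, crops included, and the job is handed in when it is done.

```bash
ls; mkdir -p pics
cat > h.py <<'E'
import numpy as np,cv2
from rig import robot,vision,job
def snap(n,f):
    c=vision.camera(n);cv2.imwrite('pics/'+f,c['frame'][:,:,::-1]);return c
def ray(c,p):
    T=np.array(c['cam_to_world']);d=np.linalg.inv(np.array(c['K']))@[p[1],p[0],1];d=T[:3,:3]@d
    return T[:3,3],d/np.linalg.norm(d)
def atz(c,p,z):
    o,d=ray(c,p);return o+d*(z-o[2])/d[2]
def tri(c1,p1,c2,p2):
    o1,d1=ray(c1,p1);o2,d2=ray(c2,p2)
    s=np.linalg.lstsq(np.stack([d1,-d2],1),o2-o1,rcond=None)[0]
    a=o1+s[0]*d1;b=o2+s[1]*d2;return (a+b)/2,np.linalg.norm(a-b)
E
python3 - <<'E'
from h import *
np.set_printoptions(precision=3,suppress=True)
C={n:snap(n,n+'0.png') for n in('scene','side')}
for n in C:
    print(n,np.array(C[n]['cam_to_world'])[:3].tolist())
    for l in['red_bar','red_lever','green_bar','red_valve','green_valve','rail','scraper','tong','clip','red_hinge','algae_magnet','conditioner','ornament','food_jar','brush','measuring_cup']:
        print(n,l,[(np.round(r['point']).tolist(),round(r['conf'],2)) for r in vision.look_for(n,l)][:4])
a=cv2.imread('pics/scene0.png');b=cv2.imread('pics/side0.png');cv2.imwrite('pics/both.png',np.vstack([a,b])[:, :]) 
print(robot.get_obs())
E
```

```text
pics
scene [[0.8287291449023597, 0.4517286277599109, -0.33037743756429805, 1.1097688775645624], [0.5593901066690291, -0.6506239335407192, 0.5135866097016298, -0.8563871911441732], [0.01705030645519518, -0.6104340619314668, -0.7918835413642807, 1.4654078299892561]]
scene red_bar [([208.0, 337.0], 0.64), ([212.0, 286.0], 0.59), ([171.0, 303.0], 0.41)]
scene red_lever [([169.0, 303.0], 0.48), ([210.0, 283.0], 0.46), ([211.0, 336.0], 0.45)]
scene green_bar [([187.0, 243.0], 0.67), ([219.0, 288.0], 0.51)]
scene red_valve [([174.0, 308.0], 0.93), ([216.0, 337.0], 0.76), ([221.0, 290.0], 0.69), ([246.0, 221.0], 0.22)]
scene green_valve [([194.0, 250.0], 0.96)]
scene rail [([194.0, 267.0], 0.97), ([221.0, 290.0], 0.58)]
scene scraper [([208.0, 269.0], 0.61)]
scene tong [([176.0, 230.0], 0.65)]
scene clip [([215.0, 304.0], 0.53)]
scene red_hinge [([214.0, 283.0], 0.78), ([209.0, 335.0], 0.74)]
scene algae_magnet [([245.0, 221.0], 0.68), ([213.0, 287.0], 0.2), ([125.0, 300.0], 0.18)]
scene conditioner [([306.0, 189.0], 0.6)]
scene ornament [([127.0, 300.0], 0.72), ([304.0, 191.0], 0.68)]
scene
[... 947 characters left out ...]
ide ornament [([168.0, 130.0], 0.88)]
side food_jar [([324.0, 336.0], 0.94), ([199.0, 277.0], 0.71), ([189.0, 265.0], 0.54)]
side brush [([206.0, 117.0], 0.52), ([231.0, 211.0], 0.19)]
side measuring_cup [([169.0, 129.0], 0.69)]
{'time': 1.7, 'q': array([-1.311,  0.528,  1.433, -0.   ,  1.181, -0.178]), 'joint_velocities': array([ 0.001,  0.   , -0.001,  0.001, -0.   ,  0.   ]), 'joint_torque': array([ -0.   , -44.   , -17.698,   0.063,   0.05 ,  -0.   ]), 'position': array([ 0.266, -0.566,  0.231]), 'tool_rot': array([ 0.976,  0.218, -0.   , -0.   ]), 'ft_force': array([ 0.743, -0.673,  0.019]), 'moment': array([ 0.064,  0.038, -0.007]), 'grip_force': 0.0, 'grip_width': 0.08715401505938931}
```

View pics/scene0.png

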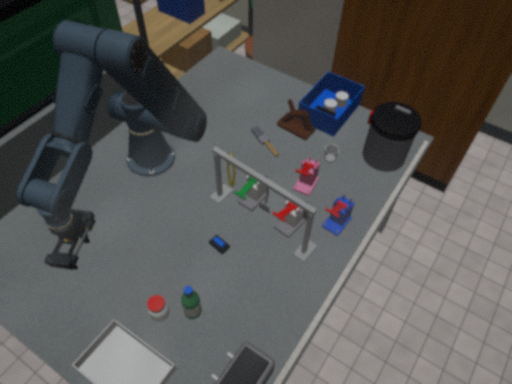

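View pics/side0.png

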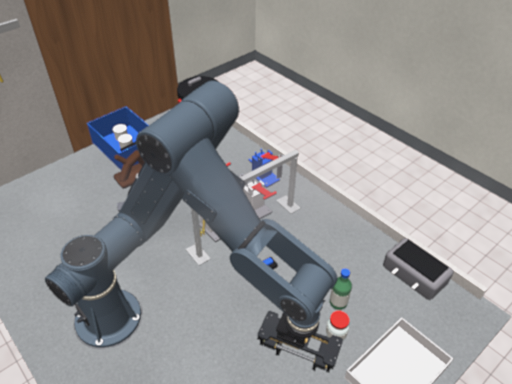

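Candidates in the scene picture are the pink body (172,306), the blue body (211,338) and the white body under the rail (214,288). The white one fits the description. I'll confirm it in one enlarged crop of both views.

Run:
```python
import cv2,numpy as np
a=cv2.imread('pics/scene0.png')[145:265,205:345];b=cv2.imread('pics/side0.png')[145:265,185:305]
r=lambda i:cv2.resize(i,(400,int(400*i.shape[0]/i.shape[1])),interpolation=cv2.INTER_CUBIC)
a=r(a);b=r(b)[:a.shape[0]];cv2.imwrite('pics/crop.png',np.hstack([a,b]));print(a.shape)
```

```text
(342, 400, 3)
```

View pics/crop.png

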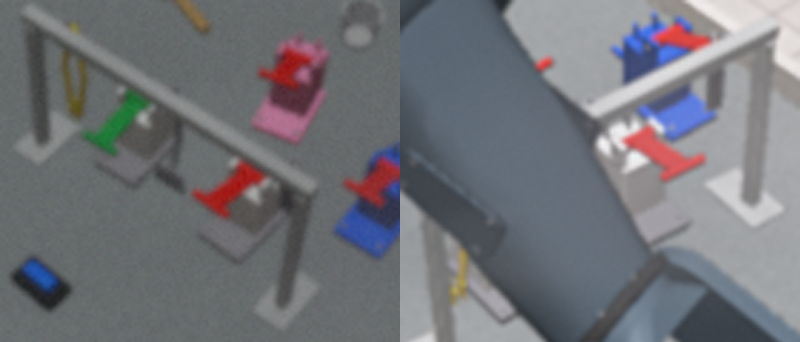

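The red lever to work is on the white manifold at the far end of the rail. Its bar is at scene (216,278) and side (195,271). Next I'll check the move command's own help, because the rows don't appear to include a tilt.

The bar is near (0.678, -0.038, 0.148) and the rail centre line passes at y ≈ -0.022 there. The rows command no tilt, and a vertical tool is blocked. Going inside the minimum reach towards the base, with the hand on the robot's right, should tilt the tool inward (tips to +y). I'll try that in free space.

```bash
python3 -m handwheel '[[-0.39,-1,0,-0.16],[-0.39,-1,0,-0.16],[-0.39,-1,0,-0.16],[-0.39,-1,0,-0.16],[-0.39,-1,0,-0.16],[-0.39,-1,0,-0.16],[-0.39,-1,0,-0.16],[-0.39,-1,0,-0.16],[-0.39,-1,0,-0.16],[-0.39,-1,0,-0.16],[-0.39,-1,0,-0.16]]' 0 10
python3 - <<'E'
from h import *
from scipy.spatial.transform import Rotation as R
o=robot.get_obs();print(o['q'].round(3));print(R.from_quat(o['tool_rot']).as_matrix().round(3))
E
```

```text
time: 2.77
position: [0.0319, -0.3445, 0.231]
tool_rot: [0.752, 0.66, -0.001, 0.001]
ft_force: [-0.2, -0.3, -0.2]
grip_width: 0.0221
grip_force: 0.0
[-1.805  0.143  2.077  0.     0.92  -1.676]
[[ 0.13   0.992 -0.   ]
 [ 0.992 -0.13  -0.002]
 [-0.002  0.    -1.   ]]
```

```bash
python3 -m handwheel '[[0.1,0,0,0],[0.2,0,0,0],[0.27,0,0,0],[0.33,0,0,0],[0.33,0,0,0]]'
cat >> h.py <<'E'
from scipy.spatial.transform import Rotation as R
def st():
    o=robot.get_obs();print(o['q'].round(3));print(R.from_quat(o['tool_rot']).as_matrix().round(3).tolist())
E
python3 -c "from h import *;st()"
```

```text
time: 3.18
position: [0.0462, -0.2424, 0.2301]
tool_rot: [0.75, 0.661, 0.002, -0.001]
ft_force: [-0.2, 0.6, 0.4]
grip_width: 0.0011
grip_force: 0.0
[-1.849 -0.021  2.269  0.     0.897 -1.723]
[[0.126, 0.992, 0.001], [0.992, -0.126, 0.003], [0.004, 0.001, -1.0]]
```

```bash
python3 -m handwheel '[[-0.07,1,-0.4,0.38],[-0.07,1,-0.4,0.38],[-0.07,1,-0.4,0.38],[-0.07,1,-0.4,0.38],[-0.07,1,-0.4,0.38],[-0.07,1,-0.4,0.38],[-0.07,1,-0.4,0.38],[-0.07,1,-0.4,0.38],[-0.07,1,-0.4,0.38],[-0.07,1,-0.4,0.38],[-0.07,1,-0.4,0.38],[-0.07,1,-0.4,0.38],[-0.07,1,-0.4,0.38],[-0.07,1,-0.4,0.38],[-0.07,1,-0.4,0.38],[-0.07,1,-0.4,0.38],[-0.07,1,-0.4,0.38],[-0.07,1,-0.4,0.38],[-0.07,1,-0.4,0.38],[-0.07,1,-0.4,0.38]]'
python3 -c "from h import *;st()"
```

```text
time: 4.85
position: [0.3418, -0.3056, 0.3507]
tool_rot: [0.926, -0.379, 0.001, 0.0]
ft_force: [-0.0, 0.8, -0.0]
grip_width: 0.0006
grip_force: 0.0
[-0.974  0.158  1.661  0.     1.321  1.373]
[[0.713, -0.701, 0.001], [-0.701, -0.713, -0.001], [0.002, 0.0, -1.0]]
```

```bash
python3 -m handwheel '[[0.38,-0.37,0,0.3],[0.38,-0.37,0,0.3],[0.38,-0.37,0,0.3],[0.38,-0.37,0,0.3],[0.38,-0.37,0,0.3],[0.38,-0.37,0,0.3],[0.38,-0.37,0,0.3],[0.38,-0.37,0,0.3],[0.38,-0.37,0,0.3],[0.38,-0.37,0,0.3],[0.38,-0.37,0,0.3],[0.38,-0.37,0,0.3],[0.38,-0.37,0,0.3],[0.38,-0.37,0,0.3],[0.38,-0.37,0,0.3],[0.38,-0.37,0,0.3]]'
python3 -c "from h import *;st()"
```

```text
time: 6.18
position: [0.4278, -0.3481, 0.3308]
tool_rot: [-0.397, 0.913, 0.003, 0.091]
ft_force: [0.1, -0.9, 0.1]
grip_width: 0.0003
grip_force: 0.0
[-0.986  0.295  1.543  0.189  1.283  2.855]
[[-0.669, -0.725, 0.164], [-0.724, 0.685, 0.078], [-0.169, -0.067, -0.983]]
```

```bash
python3 -m handwheel '[[-0.76,0.3,-0.33,0],[-0.76,0.3,-0.33,0],[-0.76,0.3,-0.33,0],[-0.76,0.3,-0.33,0],[-0.76,0.3,-0.33,0],[-0.76,0.3,-0.33,0],[-0.76,0.3,-0.33,0],[-0.76,0.3,-0.33,0],[-0.76,0.3,-0.33,0]]'
python3 -c "from h import *;st()"
```

```text
time: 6.93
position: [0.3741, -0.2301, 0.4134]
tool_rot: [-0.417, 0.902, 0.004, 0.11]
ft_force: [0.5, -0.4, 0.2]
grip_width: 0.0009
grip_force: 0.0
[-0.963  0.03   1.656  0.221  1.429  2.855]
[[-0.628, -0.754, 0.195], [-0.752, 0.652, 0.1], [-0.202, -0.084, -0.976]]
```

```bash
python3 -m handwheel '[[-1,0.39,0,-0.2],[-1,0.39,0,-0.2],[-1,0.39,0,-0.2],[-1,0.39,0,-0.2],[-1,0.39,0,-0.2],[-1,0.39,0,-0.2],[-1,0.39,0,-0.2],[-1,0.39,0,-0.2],[-1,0.39,0,-0.2],[-1,0.39,0,-0.2],[-1,0.39,0,-0.2]]'
python3 -c "from h import *;st()"
```

```text
time: 7.85
position: [0.4743, 0.0725, 0.4637]
tool_rot: [0.869, -0.483, 0.061, -0.092]
ft_force: [0.3, 0.2, 0.2]
grip_width: 0.0005
grip_force: 0.0
[-0.167  0.018  1.538  0.134  1.41   2.409]
[[0.526, -0.828, 0.194], [-0.85, -0.517, 0.101], [0.017, -0.218, -0.976]]
```

Tilt can be built up and it is kept. I'm now adding tilt in the +y direction here, with the base joint near zero.

```bash
python3 -m handwheel '[[0,0,0,0.35],[0,0,0,0.35],[0,0,0,0.35],[0,0,0,0.35],[0,0,0,0.35],[0,0,0,0.35],[0,0,0,0.35],[0,0,0,0.35],[0,0,0,0.35],[0,0,0,0.35],[0,0,0,0.35],[0,0,0,0.35],[0,0,0,0.35],[0,0,0,0.35],[0,0,0,0.35],[0,0,0,0.35],[0,0,0,0.35],[0,0,0,0.35]]'
python3 -c "from h import *;st()"
```

```text
time: 9.35
position: [0.3532, -0.0434, 0.3531]
tool_rot: [-0.265, 0.915, 0.062, 0.299]
ft_force: [0.5, -0.2, 0.3]
grip_width: 0.0008
grip_force: 0.0
[-1.044 -0.187  2.154  0.664  1.228  2.855]
[[-0.681, -0.522, 0.513], [-0.449, 0.851, 0.271], [-0.579, -0.046, -0.814]]
```

```bash
python3 -m handwheel '[[-0.43,0.93,0.05,-0.25],[-0.43,0.93,0.05,-0.25],[-0.43,0.93,0.05,-0.25],[-0.43,0.93,0.05,-0.25],[-0.43,0.93,0.05,-0.25],[-0.43,0.93,0.05,-0.25],[-0.43,0.93,0.05,-0.25],[-0.43,0.93,0.05,-0.25],[-0.43,0.93,0.05,-0.25],[-0.43,0.93,0.05,-0.25],[-0.43,0.93,0.05,-0.25],[-0.43,0.93,0.05,-0.25],[-0.43,0.93,0.05,-0.25]]'
python3 -c "from h import *;st()"
```

```text
time: 10.43
position: [0.3027, 0.256, 0.4033]
tool_rot: [0.837, -0.453, 0.167, -0.255]
ft_force: [-0.5, -0.6, -0.3]
grip_width: 0.0004
grip_force: 0.0
[ 0.354 -0.269  2.057  0.12   0.742  2.855]
[[0.533, -0.674, 0.512], [-0.845, -0.458, 0.276], [0.049, -0.579, -0.814]]
```

```bash
python3 -m handwheel '[[-0.67,0.13,-0.25,-0.2],[-0.67,0.13,-0.25,-0.2],[-0.67,0.13,-0.25,-0.2],[-0.67,0.13,-0.25,-0.2],[-0.67,0.13,-0.25,-0.2],[-0.67,0.13,-0.25,-0.2],[-0.67,0.13,-0.25,-0.2],[-0.67,0.13,-0.25,-0.2],[-0.67,0.13,-0.25,-0.2],[-0.67,0.13,-0.25,-0.2],[-0.67,0.13,-0.25,-0.2]]'
python3 -c "from h import *;st()"
```

```text
time: 11.35
position: [0.1306, 0.3875, 0.4311]
tool_rot: [0.945, 0.123, 0.284, -0.108]
ft_force: [-0.1, 0.1, -0.6]
grip_width: 0.0002
grip_force: 0.0
[ 1.27  -0.134  1.888 -0.51   0.982  2.781]
[[0.808, 0.294, 0.511], [0.171, -0.946, 0.275], [0.564, -0.135, -0.815]]
```

```bash
python3 -m handwheel '[[0,0,0,0.25],[0,0,0,0.25],[0,0,0,0.25],[0,0,0,0.25],[0,0,0,0.25],[0,0,0,0.25],[0,0,0,0.25],[0,0,0,0.25],[0,0,0,0.25],[0,0,0,0.25],[0,0,0,0.25]]'
python3 -c "from h import *;st()"
```

```text
time: 12.27
position: [0.1791, 0.3287, 0.4215]
tool_rot: [0.868, -0.375, 0.073, -0.316]
ft_force: [0.2, -0.3, -0.2]
grip_width: 0.0004
grip_force: 0.0
[ 0.595 -0.369  2.076  0.282  0.822  2.855]
[[0.707, -0.605, 0.365], [-0.698, -0.518, 0.494], [-0.11, -0.604, -0.789]]
```

```bash
python3 -m handwheel '[[-0.76,0.34,-0.24,-0.2],[-0.76,0.34,-0.24,-0.2],[-0.76,0.34,-0.24,-0.2],[-0.76,0.34,-0.24,-0.2],[-0.76,0.34,-0.24,-0.2],[-0.76,0.34,-0.24,-0.2],[-0.76,0.34,-0.24,-0.2],[-0.76,0.34,-0.24,-0.2],[-0.76,0.34,-0.24,-0.2],[-0.76,0.34,-0.24,-0.2],[-0.76,0.34,-0.24,-0.2]]'
python3 -c "from h import *;st()"
```

```text
time: 13.18
position: [-0.0284, 0.3982, 0.4554]
tool_rot: [0.923, 0.229, 0.225, -0.213]
ft_force: [-0.3, 0.3, 0.7]
grip_width: 0.0003
grip_force: 0.0
[ 1.619 -0.208  1.882 -0.426  0.976  2.855]
[[0.793, 0.519, 0.319], [0.327, -0.805, 0.496], [0.513, -0.289, -0.808]]
```

```bash
python3 -m handwheel '[[0,0,0,0.25],[0,0,0,0.25],[0,0,0,0.25],[0,0,0,0.25],[0,0,0,0.25],[0,0,0,0.25],[0,0,0,0.25],[0,0,0,0.25],[0,0,0,0.25],[0,0,0,0.25]]'
python3 -c "from h import *;st()"
```

```text
time: 14.02
position: [0.0296, 0.3618, 0.4437]
tool_rot: [0.908, -0.24, -0.025, -0.343]
ft_force: [0.5, -0.1, -1.0]
grip_width: 0.0004
grip_force: 0.0
[ 0.908 -0.443  2.067  0.385  0.912  2.855]
[[0.883, -0.454, 0.119], [-0.419, -0.649, 0.634], [-0.211, -0.61, -0.764]]
```

```bash
python3 -m handwheel '[[0.9,-0.29,-0.23,-0.303],[0.9,-0.29,-0.23,-0.303],[0.9,-0.29,-0.23,-0.303],[0.9,-0.29,-0.23,-0.303],[0.9,-0.29,-0.23,-0.303],[0.9,-0.29,-0.23,-0.303],[0.9,-0.29,-0.23,-0.303],[0.9,-0.29,-0.23,-0.303],[0.9,-0.29,-0.23,-0.303],[0.9,-0.29,-0.23,-0.303],[0.9,-0.29,-0.23,-0.303],[0.9,-0.29,-0.23,-0.303],[0.9,-0.29,-0.23,-0.303],[0.9,-0.29,-0.23,-0.303],[0.9,-0.29,-0.23,-0.303],[0.9,-0.29,-0.23,-0.303]]'
cat >> h.py <<'E'
def go(t):
    o=robot.get_obs();M=R.from_quat(o['tool_rot']).as_matrix();d=np.array(t)-o['position']
    return (M.T@d/.3).round(3).tolist()
E
python3 -c "
from h import *;st()
print(go([.55,0,.48]),go([.62,-.17,.42]))"
```

```text
time: 15.35
position: [0.2997, 0.2633, 0.4944]
tool_rot: [0.796, 0.5, 0.234, -0.249]
ft_force: [-0.3, 0.2, 0.2]
grip_width: 0.0005
grip_force: 0.0
[-0.137 -0.238  1.832  0.697  1.516  0.284]
[[0.391, 0.912, 0.124], [0.679, -0.377, 0.63], [0.621, -0.162, -0.766]]
[-0.299, 1.099, -0.413] [-0.717, 1.558, -0.588]
```

```bash
python3 -m handwheel '[[-0.29,1,-0.4,-0.041],[-0.29,1,-0.4,-0.041],[-0.29,1,-0.4,-0.041],[-0.29,1,-0.4,-0.041],[-0.29,1,-0.4,-0.041],[-0.29,1,-0.4,-0.041],[-0.29,1,-0.4,-0.041],[-0.29,1,-0.4,-0.041],[-0.29,1,-0.4,-0.041],[-0.29,1,-0.4,-0.041]]'
python3 -c "
from h import *;st()
print(go([.65,-.19,.42]),go([.65,-.19,.33]))"
```

```text
time: 16.18
position: [0.5263, 0.013, 0.4821]
tool_rot: [0.728, 0.595, 0.263, -0.217]
ft_force: [-0.1, 0.9, 1.2]
grip_width: 0.0006
grip_force: 0.0
[-0.557  0.212  1.422  0.656  1.75  -0.318]
[[0.153, 0.98, 0.124], [0.751, -0.197, 0.63], [0.642, -0.003, -0.767]]
[-0.578, 0.538, -0.216] [-0.771, 0.539, 0.014]
```

```bash
python3 -m handwheel '[[-0.58,0.54,-0.22,0],[-0.58,0.54,-0.22,0],[-0.58,0.54,-0.22,0],[-0.58,0.54,-0.22,0],[-0.58,0.54,-0.22,0],[-0.58,0.54,-0.22,0],[-0.77,0.54,0.01,0],[-0.77,0.54,0.01,0],[-0.77,0.54,0.01,0]]'
python3 - <<'E'
from h import *
st();o=robot.get_obs();c=snap('wrist','w1.png')
print(np.array(c['hand_eye']).round(4).tolist(),np.array(c['K']).tolist(),o['position'].round(4))
for l in('red_bar','green_bar','red_hinge'): print(l,[(np.round(r['point']).tolist(),round(r['conf'],2)) for r in vision.look_for('wrist',l)][:3])
E
```

```text
time: 16.93
position: [0.6465, -0.1844, 0.3258]
tool_rot: [0.727, 0.595, 0.26, -0.224]
ft_force: [-1.1, 0.5, -0.8]
grip_width: 0.0009
grip_force: 0.0
[-0.702  0.638  1.144  0.6    1.729 -0.52 ]
[[0.156, 0.981, 0.112], [0.748, -0.192, 0.635], [0.645, -0.015, -0.764]]
[[-0.0005, -0.9646, -0.2637, 0.0721], [1.0, -0.0004, -0.0004, -0.0003], [0.0003, -0.2637, 0.9646, -0.1532], [0.0, 0.0, 0.0, 1.0]] [[290.02096368551344, 0.0, 256.4236397626659], [0.0, 290.02096368551344, 189.22683716856076], [0.0, 0.0, 1.0]] [ 0.6465 -0.1844  0.3258]
red_bar [([148.0, 256.0], 0.88), ([64.0, 326.0], 0.78), ([48.0, 211.0], 0.66)]
green_bar [([164.0, 130.0], 0.98)]
red_hinge [([46.0, 210.0], 0.61), ([62.0, 328.0], 0.48)]
```

View pics/w1.png

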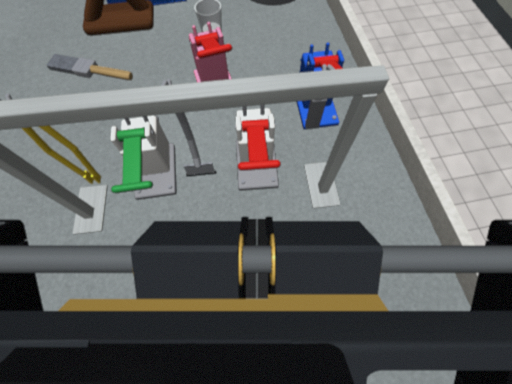

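The wrist view shows the white manifold with the red lever: bar from (240,165) to (279,163), centre (164,259). The rail's lower edge is at row ~106 above it, the scraper is at (172,200), and the pad tips are centred at column 257.

Run:
```python
from h import *
np.set_printoptions(precision=4,suppress=True)
o=robot.get_obs();w=vision.camera('wrist');s=vision.camera('scene')
T=np.eye(4);T[:3,:3]=R.from_quat(o['tool_rot']).as_matrix();T[:3,3]=o['position']
w['cam_to_world']=T@np.array(w['hand_eye'])
for n,c in(('wrist',w),('scene',s)):
    for r in vision.outline_of(n,'red_bar')[:3]: print(n,np.round(r['point']),r['conf'],r['mask'].sum())
print('tri',tri(w,(164,259),s,(216,278.5)))
for z in(.12,.14,.15): print(z,atz(w,(165,240),z),atz(w,(163.5,279),z), 'scene',atz(s,(216,278.5),z))
print('rail lower front edge',atz(w,(107,256),.255),atz(w,(123,5),.255),atz(w,(94,380),.255))
print('go',go([.675,-.1,.22]))
# lever angle: hinge px
```

```text
wrist [ 67. 323.] 0.84 293
wrist [146.  62.] 0.72 1061
wrist [ 52. 208.] 0.61 528
scene [213. 286.] 0.51 195
scene [209. 337.] 0.49 160
tri (array([ 0.6819, -0.0412,  0.1598]), np.float64(0.0037668856131607632))
0.12 [ 0.6588 -0.0133  0.12  ] [ 0.7167 -0.0218  0.12  ] scene [ 0.6689 -0.0185  0.12  ]
0.14 [ 0.6579 -0.0246  0.14  ] [ 0.7127 -0.0326  0.14  ] scene [ 0.6755 -0.031   0.14  ]
0.15 [ 0.6574 -0.0302  0.15  ] [ 0.7108 -0.038   0.15  ] scene [ 0.6788 -0.0372  0.15  ]
rail lower front edge [ 0.6812 -0.0229  0.255 ] [0.4225 0.0052 0.255 ] [ 0.8176 -0.0306  0.255 ]
go [-0.019, 0.024, 0.485]
```

```bash
cat >> h.py <<'E'
H=np.array([.696,.045,.115]);vx=np.array([.144,.99,0])
def C(deg): a=np.radians(deg);return H+.09*(-np.cos(a)*vx+np.sin(a)*np.array([0,0,1]))
def Z(): return R.from_quat(robot.get_obs()['tool_rot']).as_matrix()[:,2]
E
python3 - <<'E'
from h import *
z=Z()
print('pre',go(C(25)-.034*z))
for a in(25,15,5,-5,-15,-25,-28): print(a,C(a).round(3),go(C(a)-.014*z))
E
```

```text
pre [0.005, 0.013, 0.682]
25 [ 0.684 -0.036  0.153] [0.005, 0.013, 0.749]
15 [ 0.683 -0.041  0.138] [-0.041, 0.014, 0.775]
5 [ 0.683 -0.044  0.123] [-0.08, 0.014, 0.809]
-5 [ 0.683 -0.044  0.107] [-0.114, 0.014, 0.849]
-15 [ 0.683 -0.041  0.092] [-0.14, 0.013, 0.894]
-25 [ 0.684 -0.036  0.077] [-0.157, 0.012, 0.944]
-28 [ 0.685 -0.034  0.073] [-0.161, 0.012, 0.959]
```

```bash
python3 -m handwheel '[[0,0,0.12,0],[0,0.01,0.25,0],[0,0.013,0.38,0],[0,0.013,0.5,0],[0.005,0.013,0.6,0],[0.005,0.013,0.66,0],[0.005,0.013,0.68,0],[0.005,0.013,0.68,0]]'
python3 - <<'E'
from h import *
st();c=vision.camera('wrist');s=vision.camera('side')
a=c['frame'][60:316,100:420,::-1];b=s['frame'][130:258,190:350,::-1]
cv2.imwrite('pics/w2.png',np.hstack([cv2.resize(a,(400,320)),cv2.resize(b,(400,320))]))
z=Z()
for t in(25,15,5,-5,-15,-25,-28): print(t,go(C(t)-.014*z))
E
```

```text
time: 18.0
position: [0.6786, -0.0555, 0.1768]
tool_rot: [0.724, 0.599, 0.262, -0.218]
ft_force: [-0.7, 0.6, 0.2]
grip_width: 0.0007
grip_force: 0.0
[-0.523  0.751  1.359  0.667  1.357 -0.591]
[[0.144, 0.982, 0.118], [0.754, -0.187, 0.63], [0.641, -0.002, -0.767]]
25 [0.003, 0.001, 0.067]
15 [-0.042, 0.001, 0.093]
5 [-0.082, 0.002, 0.127]
-5 [-0.115, 0.002, 0.167]
-15 [-0.141, 0.001, 0.212]
-25 [-0.159, 0.0, 0.261]
-28 [-0.163, -0.0, 0.277]
```

View pics/w2.png

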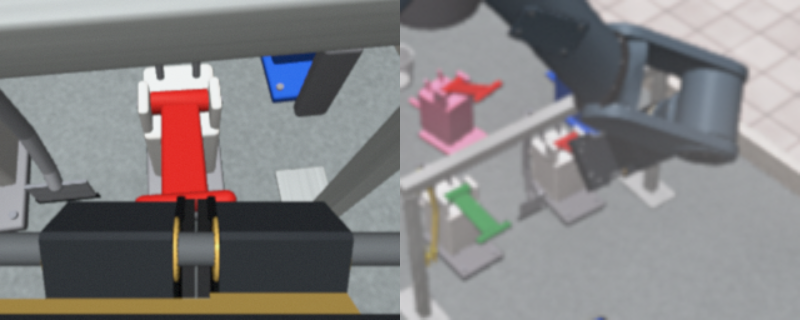

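The pad tips (197,200 in the crop) are right in front of the bar (137–235, row 197), within 6 mm of its centre. Pushing down along the arc now.

```bash
python3 -m handwheel '[[0.003,-0.01,0.03,0],[0.003,-0.015,0.067,0],[-0.02,-0.015,0.08,0],[-0.042,-0.015,0.093,0],[-0.06,-0.015,0.11,0],[-0.082,-0.015,0.127,0],[-0.1,-0.015,0.147,0],[-0.115,-0.015,0.167,0],[-0.13,-0.015,0.19,0],[-0.141,-0.015,0.212,0],[-0.15,-0.015,0.236,0],[-0.159,-0.015,0.261,0],[-0.163,-0.015,0.275,0],[-0.163,-0.015,0.277,0]]'
python3 - <<'E'
from h import *
st();c=vision.camera('wrist')
cv2.imwrite('pics/w3.png',cv2.resize(c['frame'][60:316,100:420,::-1],(500,400)))
z=Z();print(go(C(-25)-.014*z))
E
```

```text
time: 19.27
position: [0.6764, -0.0441, 0.0782]
tool_rot: [0.726, 0.599, 0.26, -0.215]
ft_force: [-4.1, -9.4, -2.1]
grip_width: 0.0
grip_force: 4.9
[-0.508  0.875  1.412  0.701  1.206 -0.695]
[[0.147, 0.982, 0.119], [0.758, -0.189, 0.624], [0.635, -0.002, -0.773]]
[0.022, 0.021, -0.022]
```

View pics/w3.png

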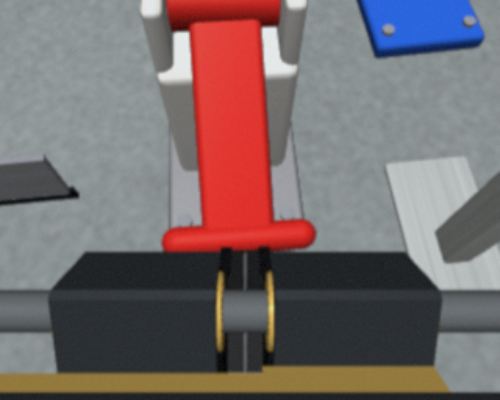

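```bash
python3 - <<'E'
from h import *
np.set_printoptions(precision=4,suppress=True)
o=robot.get_obs();w=vision.camera('wrist')
T=np.eye(4);T[:3,:3]=R.from_quat(o['tool_rot']).as_matrix();T[:3,3]=o['position']
w['cam_to_world']=T@np.array(w['hand_eye'])
f=lambda u,v:(60+v/1.5625,100+u/1.5625)
p,q=f(165,240),f(313,232)
for z in(.07,.08,.09,.1,.12):
    a,b=atz(w,p,z),atz(w,q,z);m=(a+b)/2;print(z,m,np.linalg.norm(a-b),'hinge dist',np.hypot((m-H)[:2]@vx[:2],z-.115))
tip=o['position']+.008*Z();print('tip',tip,o['ft_force'])
s=snap('scene','s3.png');m=vision.outline_of('scene','red_lever');print([(np.round(r['point']),r['conf']) for r in m])
E
python3 - <<'E'
import cv2,numpy as np
a=cv2.imread('pics/s3.png')[170:260,230:350]
cv2.imwrite('pics/s3c.png',cv2.resize(a,(720,540),interpolation=cv2.INTER_CUBIC))
E
```

```text
0.07 [ 0.6779 -0.0235  0.07  ] 0.05978217590546722 hinge dist 0.08359568252852456
0.08 [ 0.6773 -0.0271  0.08  ] 0.0563157493292437 hinge dist 0.08191122667829784
0.09 [ 0.6768 -0.0307  0.09  ] 0.052849322753020296 hinge dist 0.08158846841699673
0.1 [ 0.6762 -0.0342  0.1   ] 0.049382896176796774 hinge dist 0.08264336334802222
0.12 [ 0.6751 -0.0413  0.12  ] 0.04245004302434984 hinge dist 0.0886254747328307
tip [ 0.6773 -0.0392  0.0722] [-4.1193 -9.546  -3.807 ]
[(array([213., 288.]), 0.72), (array([210., 339.]), 0.59), (array([169., 306.]), 0.56), (array([123., 298.]), 0.47)]
```

View pics/s3c.png

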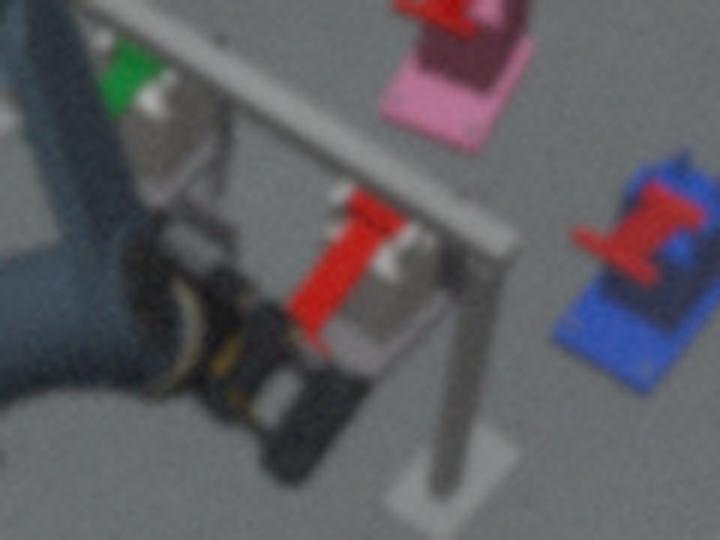

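The wrist view shows the lever pushed down: bar (165–313, row 238), spanning its full 60 mm at about z 0.07–0.08. The bar lies ~9 mm farther in +y than my model and the tip edge is only just on it. I'll back off and look at where the lever stands.

```bash
python3 -m handwheel '[[0,0,-0.03,0],[0.02,0,-0.1,0],[0.02,0,-0.2,0],[0.02,0,-0.25,0],[0.02,0,-0.25,0]]'
python3 - <<'E'
from h import *
np.set_printoptions(precision=4,suppress=True)
o=robot.get_obs();w=vision.camera('wrist')
T=np.eye(4);T[:3,:3]=R.from_quat(o['tool_rot']).as_matrix();T[:3,3]=o['position']
np.save('T.npy',T@np.array(w['hand_eye']))
print(o['ft_force'])
cv2.imwrite('pics/w4.png',cv2.resize(w['frame'][60:260,130:380,::-1],(750,600),interpolation=cv2.INTER_CUBIC))
E
```

```text
time: 19.88
position: [0.6711, -0.0861, 0.146]
tool_rot: [0.725, 0.599, 0.264, -0.214]
ft_force: [0.3, -0.9, 0.3]
grip_width: 0.0005
grip_force: 0.0
[ 0.3335 -0.9019  0.3436]
```

View pics/w4.png

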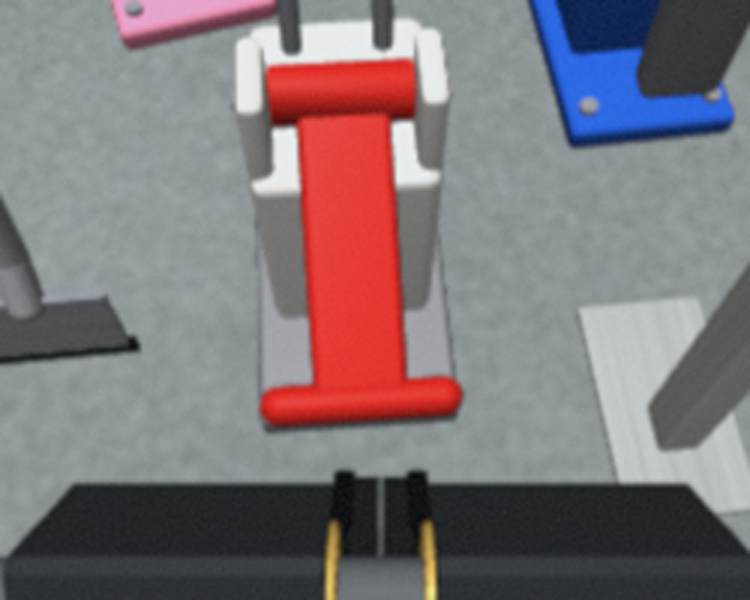

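The view is clear: bar centre (361,400) with ends (262,406) and (460,396), and the hinge roll at (341,91). Next I'll compute the lever angle from these.

Run:
```python
from h import *
np.set_printoptions(precision=4,suppress=True)
T=np.load('T.npy');w=dict(cam_to_world=T,K=[[290.02,0,256.42],[0,290.02,189.23],[0,0,1]])
f=lambda u,v:(60+v/3,130+u/3)
h1,h2=atz(w,f(270,95),.117),atz(w,f(413,88),.117);h=(h1+h2)/2;h[2]=.115;print('hinge',h,'dir',h2-h1)
for z in np.arange(.065,.111,.005):
    a,b=atz(w,f(262,406),z),atz(w,f(460,396),z);m=(a+b)/2
    print(round(z,3),m,np.linalg.norm(a-b),'r',np.linalg.norm(m-h),'ang',np.degrees(np.arcsin((z-.115)/np.linalg.norm(m-h))))
```

```text
hinge [0.6869 0.0524 0.115 ] dir [ 0.0409 -0.0051  0.    ]
0.065 [ 0.6781 -0.0218  0.065 ] 0.06086225495110949 r 0.08995950517767409 ang -33.76622293815657
0.07 [ 0.6777 -0.024   0.07  ] 0.05961955009712451 r 0.08915810787921404 ang -30.31285627756882
0.075 [ 0.6774 -0.0262  0.075 ] 0.05837684524313931 r 0.08868582917175105 ang -26.80980895938946
0.08 [ 0.6771 -0.0283  0.08  ] 0.05713414038915422 r 0.08854793536638955 ang -23.282573128401133
0.085 [ 0.6767 -0.0305  0.085 ] 0.05589143553516914 r 0.08874598518191934 ang -19.75771590721211
0.09 [ 0.6764 -0.0326  0.09  ] 0.054648730681184046 r 0.08927774291870536 ang -16.26169681776898
0.095 [ 0.6761 -0.0348  0.095 ] 0.053406025827198965 r 0.0901373027214443 ang -12.819697037646753
0.1 [ 0.6757 -0.037   0.1   ] 0.05216332097321388 r 0.09131540817203845 ang -9.454586869429514
0.105 [ 0.6754 -0.0391  0.105 ] 0.05092061611922879 r 0.09279992814568627 ang -6.186130739504658
0.11 [ 0.6751 -0.0413  0.11  ] 0.04967791126524371 r 0.09457643482682639 ang -3.0304855038373733
```

Run:
```python
from h import *
st();print(robot.get_obs()['position'])
for z in(.125,.11,.1,.09,.085,.081): print(z,go([.676,-.038,z]))
```

```text
[-0.567  0.793  1.371  0.661  1.332 -0.656]
[[0.144, 0.982, 0.124], [0.754, -0.19, 0.628], [0.64, 0.002, -0.768]]
[ 0.67009924 -0.08445977  0.14445623]
0.125 [0.078, -0.01, 0.15]
0.11 [0.046, -0.01, 0.188]
0.1 [0.025, -0.011, 0.214]
0.09 [0.003, -0.011, 0.239]
0.085 [-0.007, -0.011, 0.252]
0.081 [-0.016, -0.011, 0.262]
```

```bash
python3 -m handwheel '[[0.078,-0.01,0.05,0],[0.078,-0.01,0.15,0],[0.046,-0.01,0.188,0],[0.025,-0.01,0.214,0],[0.025,-0.01,0.214,0],[0.025,-0.01,0.214,0]]'
python3 -c "
from h import *
for z in(.1,.09,.085,.081,.076): print(z,go([.676,-.038,z]))"
```

```text
time: 20.43
position: [0.6744, -0.0366, 0.0973]
tool_rot: [0.725, 0.598, 0.262, -0.219]
ft_force: [-0.4, -0.4, 0.5]
grip_width: 0.0002
grip_force: 0.0
0.1 [0.003, 0.006, -0.009]
0.09 [-0.018, 0.006, 0.016]
0.085 [-0.029, 0.006, 0.029]
0.081 [-0.038, 0.006, 0.039]
0.076 [-0.048, 0.006, 0.052]
```

```bash
python3 -m handwheel '[[-0.018,0.006,0.016,0],[-0.029,0.006,0.029,0],[-0.038,0.006,0.039,0],[-0.038,0.006,0.039,0]]'
python3 -c "
from h import *
print(robot.get_obs()['position'])"
```

```text
time: 20.77
position: [0.6774, -0.0393, 0.0849]
tool_rot: [0.724, 0.598, 0.264, -0.217]
ft_force: [-2.6, -2.1, 8.6]
grip_width: 0.0004
grip_force: 3.7
[ 0.67742723 -0.03925425  0.08491253]
```

The push stalled at 8.6 N with the bar at its bottom height, so the lever is down and locked. Backing off fully and waiting.

```bash
python3 -m handwheel '[[0.015,0,-0.03,0],[0.015,0,-0.1,0],[0.015,0,-0.2,0],[0.015,0,-0.27,0],[-0.06,0,-0.27,0],[-0.09,0,-0.27,0],[-0.09,0,-0.27,0],[-0.09,0,-0.27,0],[-0.09,0,-0.27,0],[-0.09,0,-0.27,0],[-0.09,0,-0.27,0],[-0.09,0,-0.27,0],[-0.09,0,-0.27,0],[-0.09,0,-0.27,0],[-0.09,0,-0.27,0],[-0.09,0,-0.27,0],[-0.09,0,-0.27,0],[-0.09,0,-0.27,0],[-0.09,0,-0.27,0],[-0.09,0,-0.27,0]]'
python3 -m handwheel '[[0,0,0,0],[0,0,0,0],[0,0,0,0],[0,0,0,0],[0,0,0,0],[0,0,0,0],[0,0,0,0],[0,0,0,0],[0,0,0,0],[0,0,0,0],[0,0,0,0],[0,0,0,0],[0,0,0,0],[0,0,0,0],[0,0,0,0],[0,0,0,0],[0,0,0,0],[0,0,0,0],[0,0,0,0],[0,0,0,0]]'
python3 - <<'E'
from h import *
o=robot.get_obs();M=R.from_quat(o['tool_rot']).as_matrix();x,z=M[:,0],M[:,2];print(M.round(3).tolist())
B=lambda a:np.array([.687,.0535,.115])+.09*(-np.cos(np.radians(a))*np.array([.124,.992,0])+np.sin(np.radians(a))*np.array([0,0,1]))
print('in0',go(B(-25)-.03*z-.0255*x)); print('in',go(B(-25)+.042*z-.0255*x))
for a,L in((-25,42),(-20,41),(-15,40),(-10,38),(-5,36),(0,34),(5,32),(10,30),(15,28),(20,26),(25,25),(28,25)):
    p=B(a)+L/1e3*z-.0155*x;print(a,go(p),p.round(3))
E
```

```text
time: 22.43
position: [0.6628, -0.1096, 0.1273]
tool_rot: [0.725, 0.599, 0.262, -0.217]
ft_force: [0.0, 0.1, -0.7]
grip_width: 0.0003
grip_force: 0.0
time: 24.1
position: [0.6627, -0.1095, 0.1273]
tool_rot: [0.725, 0.599, 0.262, -0.217]
ft_force: [-0.2, -0.1, 0.2]
grip_width: 0.0002
grip_force: 0.0
[[0.145, 0.982, 0.12], [0.754, -0.188, 0.629], [0.641, -0.001, -0.768]]
in0 [0.021, -0.005, 0.207]
in [0.021, -0.005, 0.447]
-25 [0.054, -0.005, 0.447] [ 0.68  -0.013  0.035]
-20 [0.062, -0.004, 0.419] [ 0.679 -0.016  0.043]
-15 [0.072, -0.004, 0.391] [ 0.679 -0.019  0.051]
-10 [0.084, -0.004, 0.361] [ 0.678 -0.022  0.06 ]
-5 [0.098, -0.003, 0.332] [ 0.678 -0.024  0.07 ]
0 [0.114, -0.003, 0.305] [ 0.678 -0.026  0.079]
5 [0.131, -0.004, 0.279] [ 0.677 -0.027  0.088]
10 [0.151, -0.004, 0.254] [ 0.677 -0.027  0.098]
15 [0.171, -0.004, 0.232] [ 0.677 -0.027  0.107]
20 [0.193, -0.005, 0.211] [ 0.677 -0.026  0.116]
25 [0.216, -0.005, 0.195] [ 0.678 -0.023  0.124]
28 [0.231, -0.006, 0.189] [ 0.678 -0.021  0.128]
```

```bash
python3 -m handwheel '[[0.01,-0.005,0.08,0],[0.01,-0.005,0.17,0],[0.01,-0.005,0.26,0],[0.012,-0.005,0.35,0],[0.015,-0.005,0.42,0],[0.015,-0.005,0.447,0],[0.015,-0.005,0.447,0]]'
python3 - <<'E'
from h import *
o=robot.get_obs();M=R.from_quat(o['tool_rot']).as_matrix();x,z=M[:,0],M[:,2]
B=lambda a:np.array([.687,.0535,.115])+.09*(-np.cos(np.radians(a))*np.array([.124,.992,0])+np.sin(np.radians(a))*np.array([0,0,1]))
for a,L in((-25,42),(-20,40),(-15,38),(-10,36),(-5,34),(0,32),(5,30),(10,28),(15,26),(20,24),(25,22),(28,20)):
    print(a,go(B(a)+L/1e3*z-.0135*x))
E
```

```text
time: 24.68
position: [0.6768, -0.0195, 0.0256]
tool_rot: [0.724, 0.599, 0.261, -0.219]
ft_force: [-0.6, -0.4, 0.4]
grip_width: 0.0005
grip_force: 0.0
-25 [0.045, 0.004, -0.008]
-20 [0.053, 0.005, -0.04]
-15 [0.063, 0.005, -0.071]
-10 [0.075, 0.006, -0.1]
-5 [0.089, 0.006, -0.129]
0 [0.105, 0.006, -0.157]
5 [0.122, 0.005, -0.183]
10 [0.142, 0.005, -0.207]
15 [0.162, 0.005, -0.23]
20 [0.184, 0.004, -0.25]
25 [0.208, 0.003, -0.269]
28 [0.222, 0.003, -0.282]
```

No contact on insertion. Lifting along the arc now.

```bash
python3 -m handwheel '[[0.025,0,0,0],[0.045,0,-0.008,0],[0.053,0,-0.04,0],[0.063,0,-0.071,0],[0.075,0,-0.1,0],[0.089,0,-0.129,0],[0.105,0,-0.157,0]]'
python3 - <<'E'
from h import *
o=robot.get_obs();M=R.from_quat(o['tool_rot']).as_matrix();x,z=M[:,0],M[:,2];print(o['position'])
B=lambda a:np.array([.687,.0535,.115])+.09*(-np.cos(np.radians(a))*np.array([.124,.992,0])+np.sin(np.radians(a))*np.array([0,0,1]))
for a,L in((5,30),(10,28),(15,26),(20,24),(25,22),(28,20)):
    print(a,go(B(a)+L/1e3*z-.0135*x))
c=vision.camera('wrist')
cv2.imwrite('pics/w5.png',cv2.resize(c['frame'][60:316,100:420,::-1],(500,400)))
E
```

```text
time: 25.27
position: [0.6772, -0.0282, 0.0853]
tool_rot: [0.725, 0.599, 0.263, -0.217]
ft_force: [0.5, -1.5, -3.4]
grip_width: 0.0006
grip_force: 1.4
[ 0.6772367  -0.02818039  0.0852802 ]
5 [0.016, 0.0, -0.012]
10 [0.036, -0.0, -0.036]
15 [0.056, -0.0, -0.059]
20 [0.078, -0.001, -0.08]
25 [0.101, -0.002, -0.099]
28 [0.116, -0.002, -0.112]
```

View pics/w5.png

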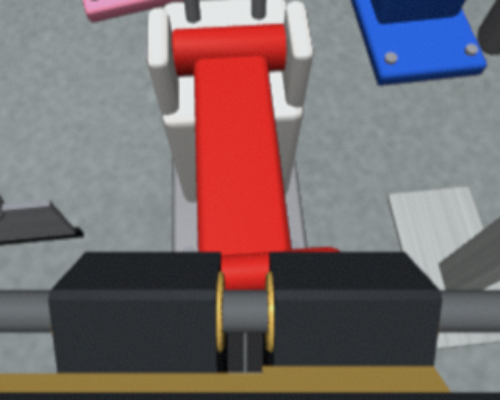

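The bar (245,262) now lies over the fingers and is rising with them. Continuing to the top.

```bash
python3 -m handwheel '[[0.016,0,-0.012,0],[0.036,0,-0.036,0],[0.056,0,-0.059,0],[0.078,0,-0.08,0],[0.101,0,-0.099,0],[0.116,0,-0.105,0],[0.125,0,-0.105,0],[0.125,0,-0.105,0]]'
python3 - <<'E'
from h import *
o=robot.get_obs();print(o['position'],o['ft_force'].round(1))
E
```

```text
time: 25.98
position: [0.677, -0.0248, 0.1253]
tool_rot: [0.727, 0.6, 0.256, -0.212]
ft_force: [-0.3, -14.7, -21.4]
grip_width: 0.0005
grip_force: 12.7
[ 0.67696832 -0.02480726  0.12532316] [ -0.3 -14.7 -21.4]
```

It is pushing 26 N against the top stop, so the lever is up. Letting go: first away from the bar, then out along the fingers.

```bash
python3 -m handwheel '[[-0.04,0,0,0],[-0.08,0,0,0],[-0.08,0,-0.1,0],[-0.08,0,-0.2,0],[-0.08,0,-0.3,0],[-0.08,0,-0.4,0],[-0.08,0,-0.4,0]]'
python3 - <<'E'
from h import *
np.set_printoptions(precision=4,suppress=True)
c=vision.camera('wrist');print(robot.get_obs()['ft_force'])
cv2.imwrite('pics/w6.png',cv2.resize(c['frame'][40:300,60:400,::-1],(680,520)))
E
```

```text
time: 26.57
position: [0.6632, -0.1165, 0.2147]
tool_rot: [0.725, 0.599, 0.265, -0.213]
ft_force: [0.7, 0.3, 1.5]
grip_width: 0.0005
grip_force: 0.0
[-0.04    0.2603  0.1291]
```

View pics/w6.png

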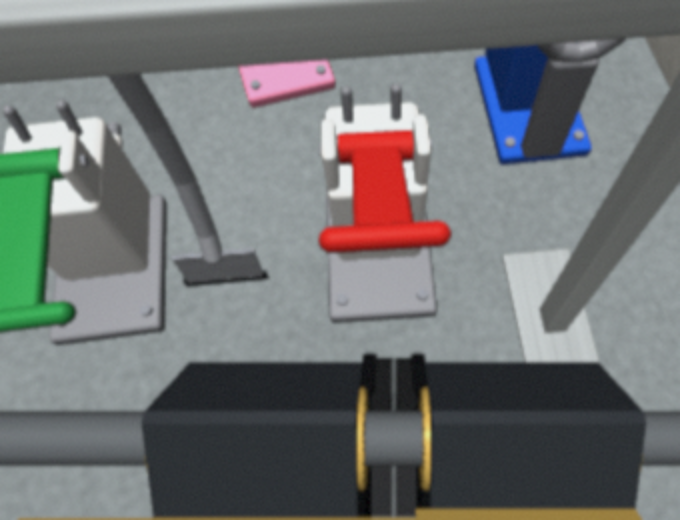

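The lever is up (bar 320–450, row 235), the hand is clear, and the scraper and green lever are undisturbed.

```bash
python3 -c "
from rig import job
print(job.hand_in())"
```

```text
the job is handed in; nothing more can be done
None
```

I pushed the red lever down until it locked, left it untouched for over 3 s, then lifted it back to its top stop and let go. I handed the job in at about 27 s, and the hand-in returned no verdict. The green lever and scraper looked undisturbed in the last picture.

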